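# Nest the cups in the stand, cap them and prove its clamp screws

## Task

Take the cap off the seat of the stand and stand it upright on the worktop, clear of the stand; nest all the aluminium cups one in another in the seat, any order, and put the cap back on top of the stack, everything fully home and upright. Then prove that the stand's clamp screws hold, first the left one as the robot sees it, then the right: twist the torque key clockwise until its pointer is on the first stud or a little past it, but short of the second stud, keep it there for two full seconds, and let go so that the key springs back; the screw and its dial must not turn. Leave the small tools lying about where they are.

Things in the scene. Friction and masses are not known exactly. Their poses are not given: they have to be found in the camera images.
- cup_1: aluminium cup, all alike, 62 mm tall: straight collar on top 58 mm wide, 32 mm high, bore 52 mm; below it a body 30 mm high, 49 mm wide at the top, 44 mm at the foot, with a thick heavy base. Origin: centre of the foot, z up to the mouth. Nested, the body sinks into the collar below and the collar sits on that rim, so each cup adds 32 mm. 0.1 to 0.22 kg. Absent in some starts
- cup_2: aluminium cup, all alike, 62 mm tall: straight collar on top 58 mm wide, 32 mm high, bore 52 mm; below it a body 30 mm high, 49 mm wide at the top, 44 mm at the foot, with a thick heavy base. Origin: centre of the foot, z up to the mouth. Nested, the body sinks into the collar below and the collar sits on that rim, so each cup adds 32 mm. 0.1 to 0.22 kg. Absent in some starts
- cup_3: aluminium cup, all alike, 62 mm tall: straight collar on top 58 mm wide, 32 mm high, bore 52 mm; below it a body 30 mm high, 49 mm wide at the top, 44 mm at the foot, with a thick heavy base. Origin: centre of the foot, z up to the mouth. Nested, the body sinks into the collar below and the collar sits on that rim, so each cup adds 32 mm. 0.1 to 0.22 kg. Absent in some starts
- cup_4: aluminium cup, all alike, 62 mm tall: straight collar on top 58 mm wide, 32 mm high, bore 52 mm; below it a body 30 mm high, 49 mm wide at the top, 44 mm at the foot, with a thick heavy base. Origin: centre of the foot, z up to the mouth. Nested, the body sinks into the collar below and the collar sits on that rim, so each cup adds 32 mm. 0.1 to 0.22 kg. Absent in some starts
- cap: steel cap, 54 mm tall: plug 48 mm wide, 12 mm deep at the bottom, flange 58 mm wide, 8 mm thick, black round knob on top 26 mm wide, 34 mm high. Origin: centre of the plug's underside, z up. Starts in the stand's seat; stands upright on a flat surface; seated, its flange rests on the rim, the origin 12 mm below the rim. 0.14 kg
- seat (a point): centre of the rim of the stand's seat, 60 mm above the worktop: an upright steel ring 58 mm across with a 52 mm bore, 48 mm deep, in the middle of a fixed grey base plate 90 mm (its x) by 340 mm (its y) by 12 mm; axes are those of the stand, z up. A cup seated here has its foot 30 mm below this point
- key_l (a point): left torque key (at the stand's +y end), middle of its black T-bar: 70 mm long (own y), 12 mm wide (x, grip here), 26 mm high, top 11 mm above this point, 101 mm above the worktop. Turns about its z (up) only, 130 mm from the seat's axis. Pointer below the bar, along -x, over a white dial 70 mm wide, 35 mm below this point; studs 8 mm tall on it 0.40 and 0.65 rad clockwise of rest
- key_r (a point): right torque key (at the stand's -y end), middle of its black T-bar: 70 mm long (own y), 12 mm wide (x, grip here), 26 mm high, top 11 mm above this point, 101 mm above the worktop. Turns about its z (up) only, 130 mm from the seat's axis. Pointer below the bar, along -x, over a white dial 70 mm wide, 35 mm below this point; studs 8 mm tall on it 0.40 and 0.65 rad clockwise of rest
- lever_l (a joint): twist of the left key against its screw, rad: 0 relaxed, grows clockwise seen from above; a torsion spring of 1.0 N m/rad returns it to 0 when let go (0.40 N m at the first stud, 0.65 at the second; the pointer counts as on the first stud from 0.36 rad)
- lever_r (a joint): twist of the right key against its screw, rad: 0 relaxed, grows clockwise seen from above; a torsion spring of 1.0 N m/rad returns it to 0 when let go (0.40 N m at the first stud, 0.65 at the second; the pointer counts as on the first stud from 0.36 rad)
- screw_l (a joint): turn of the left clamp screw with its white dial, rad: 0 as tightened, grows clockwise; it stays put below 0.8 N m and slips above, which spoils it
- screw_r (a joint): turn of the right clamp screw with its white dial, rad: 0 as tightened, grows clockwise; it stays put below 0.8 N m and slips above, which spoils it
- tweezers: bystander: steel tweezers, 123 mm, lying on the worktop; leave alone
- eraser: bystander: block eraser, 42 mm; leave alone
- screwdriver: bystander: screwdriver with orange handle, 138 mm; leave alone
- feeler_gauge: bystander: steel feeler gauge, 91 mm; leave alone
- loupe: bystander: folding loupe, 38 mm; leave alone
- edge_bar: bystander: steel bar on edge, 100 mm by 19 mm tall; leave alone

How it is judged:
On the way, in this order (a step that is already met when the one before it is completed fails the run):
1. the cap stands upright on the worktop, clear of the stand (height (world z) of cap below 0.006 m and angle between cap's own z axis and vertical below 0.1 rad and horizontal distance between cap and seat above 0.06 m), for 0.2 s.
2. all cups are nested in the seat, upright and fully home (horizontal distance between each of cup_1, cup_2, cup_3, cup_4 and seat below 0.01 m and angle between each of cup_1, cup_2, cup_3, cup_4's own z axis and vertical below 0.06 rad and (z of cup_1 in the frame of seat between -0.034 and -0.026 m or z of cup_1 in the frame of seat between -0.002 and 0.006 m or z of cup_1 in the frame of seat between 0.03 and 0.038 m or z of cup_1 in the frame of seat between 0.062 and 0.07 m) and (z of cup_2 in the frame of seat between -0.034 and -0.026 m or z of cup_2 in the frame of seat between -0.002 and 0.006 m or z of cup_2 in the frame of seat between 0.03 and 0.038 m or z of cup_2 in the frame of seat between 0.062 and 0.07 m) and (z of cup_3 in the frame of seat between -0.034 and -0.026 m or z of cup_3 in the frame of seat between -0.002 and 0.006 m or z of cup_3 in the frame of seat between 0.03 and 0.038 m or z of cup_3 in the frame of seat between 0.062 and 0.07 m) and (z of cup_4 in the frame of seat between -0.034 and -0.026 m or z of cup_4 in the frame of seat between -0.002 and 0.006 m or z of cup_4 in the frame of seat between 0.03 and 0.038 m or z of cup_4 in the frame of seat between 0.062 and 0.07 m)), for 0.2 s.
3. the cap is fully home on top of the stack (all of step 2 and horizontal distance between cap and seat below 0.01 m and angle between cap's own z axis and vertical below 0.06 rad and (z of cap in the frame of seat between 0.048 and 0.056 m or z of cap in the frame of seat between 0.08 and 0.088 m or z of cap in the frame of seat between 0.112 and 0.12 m) and z of cap in the frame of cup_1 above 0.04 m and z of cap in the frame of cup_2 above 0.04 m and z of cap in the frame of cup_3 above 0.04 m and z of cap in the frame of cup_4 above 0.04 m), for 0.2 s.
4. the left key is held with its pointer at the first stud or past it, short of the second, for 1.6 s, and the screw does not turn (value of joint lever_l between 0.36 and 0.69 rad and value of joint screw_l below 0.08 rad and horizontal distance between cap and seat below 0.01 m and angle between cap's own z axis and vertical below 0.06 rad and (z of cap in the frame of seat between 0.048 and 0.056 m or z of cap in the frame of seat between 0.08 and 0.088 m or z of cap in the frame of seat between 0.112 and 0.12 m) and z of cap in the frame of cup_1 above 0.04 m and z of cap in the frame of cup_2 above 0.04 m and z of cap in the frame of cup_3 above 0.04 m and z of cap in the frame of cup_4 above 0.04 m), for 1.6 s.
5. the right key is held likewise (value of joint lever_r between 0.36 and 0.69 rad and value of joint screw_r below 0.08 rad and horizontal distance between cap and seat below 0.01 m and angle between cap's own z axis and vertical below 0.06 rad and (z of cap in the frame of seat between 0.048 and 0.056 m or z of cap in the frame of seat between 0.08 and 0.088 m or z of cap in the frame of seat between 0.112 and 0.12 m) and z of cap in the frame of cup_1 above 0.04 m and z of cap in the frame of cup_2 above 0.04 m and z of cap in the frame of cup_3 above 0.04 m and z of cap in the frame of cup_4 above 0.04 m), for 1.6 s.
At the end, for the whole second after the job is handed in: all cups present are nested in the seat with the cap on top, each within 10 mm of the seat's axis, within 4 mm of its fully seated height and upright within 0.06 rad, at rest; both keys have sprung back (under 0.08 rad) and neither screw has turned (under 0.08 rad) (all of step 3 and linear speed of each of cup_1, cup_2, cup_3, cup_4, cap below 0.02 m/s and value of joint each of lever_l, lever_r, screw_l, screw_r below 0.08 rad); the robot touches nothing.
It fails at once if the left key is twisted past the second stud (0.70 rad) or its screw turns (0.08 rad) (value of joint lever_l above 0.7 rad or value of joint screw_l above 0.08 rad).
It fails at once if the right key is twisted past the second stud (0.70 rad) or its screw turns (0.08 rad) (value of joint lever_r above 0.7 rad or value of joint screw_r above 0.08 rad).
It fails at once if a bystander is shifted by more than 40 mm (distance of any of tweezers, eraser, screwdriver, feeler_gauge, loupe, edge_bar from where it was at the start of the episode above 0.04 m).
Of cup_1, cup_2, cup_3, cup_4 only 2 to 4 are there at a start; the rules pass over those that are not, and their reading is None.
At some moment in a run one of cup_1, cup_2, cup_3, cup_4, cap may be knocked a few centimetres aside while the robot is not near it.
It also fails if it takes over 210 s, if anything falls off the work surface, if the arm or the gripper's body presses on something with over 40 N, if the wrist force passes 120 N, or if a joint passes its speed limit or range.

## Robot

A 7-joint arm with a two-finger parallel gripper is mounted at the origin on a cart in front of the work surface, level with it; the furniture and walls round the work are solid. World frame = base frame: x ahead of the robot, y to its left, z up, the work surface at z = 0. Lengths are in m, angles in rad, forces in N, time in s.
With the tool pointing down it reaches from about 0.425 to 0.925 m from the base axis. Payload 6.8 kg.
Tool frame: the origin (TCP) lies on the mounting face of the last link; the fingertips stand 173 mm ahead of it and the grasp point (between the pads) lies 155 mm ahead of it; z points along the fingers, y is the line along which they close (so a half turn about z gives the same grasp; the last joint's range is limited). The gripper opens to 85 mm and grips with 20 to 120 N. Pads are 22 mm wide; open, the fingers measure 114 mm over their backs; the gripper's body (76 mm by 85 mm) begins 54 mm behind the grasp point. The pads swing forward as they close: fully open they stand 13 mm farther back than shut.
Start: joints at [-1.32, 0.477, 0.022, 1.555, -0.011, 1.109, -0.083], TCP at [0.237, 0.632, 0.405] pointing down, gripper open.
Joint ranges: [-2.96, 2.96], [-0.34, 2.1], [-1.41, 1.46], [0.24, 2.44], [-1.37, 4.51], [0.17, 1.92], [-2.96, 2.96]. Speed limits (rad/s): [2.39, 2.39, 3.14, 3.14, 3.14, 3.14, 3.14].

## Interface

Orientations are given as a unit quaternion [w, x, y, z].
In Python, from station import bot gives the robot as it stands. The module is installed in compiled form; this text tells all that it offers.
- The arm moves only by the shell command python3 -m pendant 'ROWS' [FORCE]. ROWS is JSON, a list of rows, each a list of 5 numbers: the finger opening in m, from 0 to 0.0854, then the shift along the tool's x, y, z in m, then the turn about the tool's z in degrees. In form: [[jaw, x, y, z, yaw], ...]. A call has 1 to 12 rows; each row shifts and turns the commanded pose from where the row before left it, along the tool's axes as they then stand; what a row does not reach is not made up. A row lasts 1/12 s, in which the tool goes at most 41.7 mm and 7.16 degrees, less where a joint would pass 70% of its speed; a pose out of reach is approached as far as the arm can. A call with a gripper value outside its range is refused whole. The fingers move at their own pace and stop on an object; FORCE is the grip in N (left out, the last holds). Time passes only in rows, so rows that do not move let the fingers close. It gives the time, the measured TCP pose, the force, the opening and the grip force at its end, in the units of the state.
- bot.get_obs(): the state, without advancing time (a new reading comes with each control period).
- bot.read_camera(name): name is "scene" or "side" or "wrist"; returns (picture, depth): 480x640x3 uint8, blue, green, red; 480x640 float32, m along the optical axis (not along the pixel's ray), 0 where there is no reading.
- bot.camera_model(name): a dict with "intrinsics" (3x3 intrinsics, pixels), "R" (3x3) and "t" (3): a world point X has camera coordinates R X + t. Camera axes: x right, y down, z forward; pixel columns grow to the right and rows downward; lengths in m; the calibration is good to about 2 mm. A picture is of the moment at which its call begins: read the wrist's pose just before it. camera_model takes no time and is no camera call; for the wrist camera it gives the pose at the moment of the call.
- bot.hand_in(): hands the job in; it is judged then, once.
Trained networks look in the newest picture that a camera, given by its name, has taken for a name from the list of things; names that differ only in an ending like _2 or _b are one class to them, and where a whole thing is asked for, a point or a joint stands for the part that bears it (a point fixed in the world has none). Each returns a list of dicts, best first, with "score" (0 to 1); they miss things now and then, are a little off and sometimes report something else, mostly with a low value. They report only what shows in the picture. A call takes as long as a camera call.
- bot.boxes_of(name, camera): "at" ([column, row] in pixels, amid what is visible of it).
- bot.trace(name, camera): "mask" (480x640 bool, what is visible of it) and "at" ([column, row] in pixels, amid what is visible of it).
- bot.pinpoint(name, camera): "at" ([column, row] in pixels: a listed point, or the origin of a listed thing).
The state is a dict: "t": time; "q": joint angles; "joint_vel": joint speeds; "joint_torque": joint torques, N m; "eef_pos": TCP position; "tool_rot": TCP orientation; "contact_force": force on the tool from outside, world axes, zero at the start; "torque": the same for the moment, N m; "gripper_width": opening from 0.0 (shut) to 1.0 (fully open); "grasp_force": force on a finger pad.
Only numpy, scipy, OpenCV 4.12 (cv2) and the standard library are available. Lean on these libraries where they do the work, as an engineer would, in place of code of your own. Each camera call takes 0.05 s, during which the arm holds its last target. There are 200 camera calls.

## Working session

There is one attempt and no reset: what is moved stays moved. The work goes in short steps, Python scripts to look and compute and a shell command to move; the robot and the scene stay as the last step left them, time stands still between calls to the robot, and variables do not carry over. Pictures are saved under pics/ and viewed, at most 15 in all, crops included, and the job is handed in when it is done.

```bash
mkdir -p pics
cat > h.py <<'E'
from station import bot
import numpy as np, cv2
from scipy.spatial.transform import Rotation as Ro
def back(cam,uv,d,m=None):
    m=m or bot.camera_model(cam); K=np.array(m["intrinsics"]);R=np.array(m["R"]);t=np.array(m["t"])
    p=np.linalg.inv(K)@np.array([uv[0],uv[1],1.])*d
    return R.T@(p-t)
def plane(cam,uv,z,m=None):
    m=m or bot.camera_model(cam)
    c=back(cam,uv,0,m); a=back(cam,uv,1,m)
    return c+(a-c)*(z-c[2])/(a[2]-c[2])
def cloud(cam,mask,d,m=None):
    m=m or bot.camera_model(cam); K=np.array(m["intrinsics"]);R=np.array(m["R"]);t=np.array(m["t"])
    v,u=np.nonzero(mask&(d>0)); z=d[v,u]
    p=np.linalg.inv(K)@np.stack([u*z,v*z,z]); return (R.T@(p-t[:,None])).T
E
python3 - <<'E'
from h import *
for c in("scene","side"):
    p,d=bot.read_camera(c); cv2.imwrite(f"pics/{c}0.png",p)
    m=bot.camera_model(c); print(c,np.round(back(c,(320,240),0),3))
    for n in("cup_1","cap","seat","key_l","key_r"):
        for r in bot.pinpoint(n,c): print(n,np.round(r["at"],1),round(r["score"],2),"d",d[int(r["at"][1]),int(r["at"][0])],np.round(back(c,r["at"],d[int(r["at"][1]),int(r["at"][0])]),3))
o=bot.get_obs();print(o)
E
```

```text
scene [ 0.147 -0.533  0.738]
cup_1 [266.6 233.1] 0.86 d 0.9908637 [0.436 0.103 0.026]
cup_1 [227.  187.5] 0.85 d 1.1199468 [0.432 0.308 0.01 ]
cap [370.4 232.3] 0.76 d 0.9416577 [ 0.606 -0.044  0.067]
seat [369.9 228.5] 0.94 d 0.940081 [ 0.607 -0.04   0.073]
key_l [417.7 253.8] 0.93 d 0.8677541 [ 0.631 -0.157  0.092]
key_l [331.7 185.9] 0.87 d 0.9925036 [0.596 0.091 0.1  ]
key_l [372.4 229.4] 0.42 d 0.9417324 [ 0.612 -0.043  0.071]
key_l [241.9 263.5] 0.4 d 0.948002 [0.356 0.064 0.011]
key_r [417.7 253.8] 0.93 d 0.8677541 [ 0.631 -0.157  0.092]
key_r [331.7 185.9] 0.87 d 0.9925036 [0.596 0.091 0.1  ]
key_r [372.4 229.4] 0.42 d 0.9417324 [ 0.612 -0.043  0.071]
key_r [241.9 263.5] 0.4 d 0.948002 [0.356 0.064 0.011]
side [-0.018 -0.983  0.76 ]
cup_1 [325.9 317.9] 0.78 d 1.1712514 [ 0.431 -0.175  0.023]
cup_1 [243.2 235.9] 0.67 d 1.5538461 [ 0.416  0.32  -0.   ]
cup_1 [279.4 260.9] 0.67 d 1.3980563 [0.444 0.112 0.016]
cap [360.1 258.3] 0.53 d 1.310701 [ 0.6   -0.051  0.066]
seat [358.6 253.7] 0.55 d 1.3197151 [ 0.604 -0.037  0.072]
key_l [324.3 224.3] 0.51 d 1.416793 [0.586 0.114 0.092]
key_r [324.3 224.3] 0.51 d 1.416793 [0.586 0.114 0.092]
{'t': 0.6, 'q': array([-1.32009973,  0.47694482,  0.02241814,  1.5554203 , -0.01150754,
        1.10929937, -0.08310046]), 'joint_vel': array([-0.00051188,  0.00100502,  0.00134136,  0.0005926 , -0.00023059,
       -0.00056385, -0.00036451]), 'joint_torque': array([-4.06083072e-04, -5.96012771e+01,  1.60583083e+00, -2.81411541e+01,
        1.25892161e-02,  2.06303564e-03,  1.38804791e-05]), 'eef_pos': array([0.23703033, 0.63201349, 0.40473669]), 'tool_rot': array([-3.82603871e-06,  1.78457854e-01,  9.83947556e-01,  2.89874646e-05]), 'contact_force': array([-0.44581585,  0.65016987, -0.07652447]), 'torque': array([-0.02019101, -0.03953281,  0.02728982]), 'grasp_force': 0.0, 'gripper_width': 1.0023472672752065}
```

View pics/scene0.png

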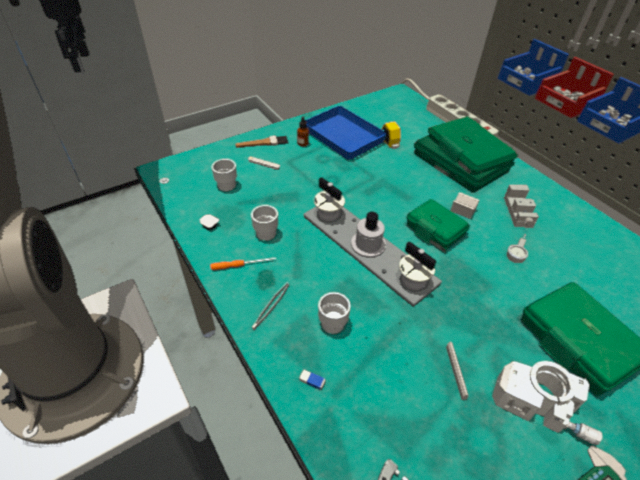

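View pics/side0.png

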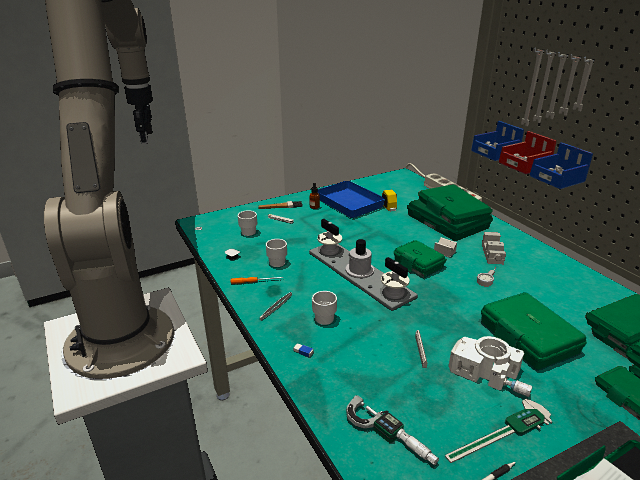

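The scene picture shows three cups, at (225,175), (265,223) and (334,313). The capped seat is at (370,235), the left key at (330,190) and the right key at (418,258). The side view agrees, and I see no fourth cup. Next I'll measure them precisely.

```bash
cat >> h.py <<'E'
from scipy.optimize import least_squares
def circ(P):
    f=lambda x: np.hypot(P[:,0]-x[0],P[:,1]-x[1])-x[2]
    r=least_squares(f,[*P[:,:2].mean(0),.027],loss="soft_l1",f_scale=.002); return r.x
def cups(c,d):
    for r in bot.trace("cup_1",c):
        if r["score"]<.4: continue
        P=cloud(c,r["mask"],d); Q=P[(P[:,2]>np.percentile(P[:,2],99)-.006)]
        print("cup",c,round(r["score"],2),"n",len(P),len(Q),"ztop",round(np.percentile(P[:,2],99),4),"circ",np.round(circ(Q),4),"mid",np.round((Q.min(0)+Q.max(0))[:2]/2,4))
def keys(c,d):
    for r in bot.trace("key_l",c):
        if r["score"]<.4: continue
        P=cloud(c,r["mask"],d); Q=P[(P[:,2]>.088)&(P[:,2]<.106)]
        if len(Q)<20: continue
        cc=Q[:,:2].mean(0); w,v=np.linalg.eigh(np.cov((Q[:,:2]-cc).T)); a=v[:,1]; s=(Q[:,:2]-cc)@a
        print("key",c,round(r["score"],2),"n",len(Q),"mid",np.round(cc+a*(s.min()+s.max())/2,4),"len",round(np.ptp(s),4),"axis",np.round(a*np.sign(a[1]),3),"ztop",round(P[:,2].max(),4))
def cap(c,d):
    for r in bot.trace("cap",c)[:1]:
        P=cloud(c,r["mask"],d); z=np.percentile(P[:,2],99); Q=P[P[:,2]>z-.004]
        print("cap",c,round(r["score"],2),"ztop",round(z,4),"circ",np.round(circ(Q),4),"mid",np.round((Q.min(0)+Q.max(0))[:2]/2,4),len(Q))
E
python3 - <<'E'
from h import *
for c in("scene","side"):
    p,d=bot.read_camera(c); cups(c,d); keys(c,d); cap(c,d)
    for r in bot.pinpoint("seat",c)[:1]: print("seat",plane(c,r["at"],.06))
    for r in bot.pinpoint("key_l",c)[:2]: print("key",plane(c,r["at"],.09))
    for r in bot.pinpoint("cup_1",c)[:4]: print("cup",r["score"],plane(c,r["at"],.0))
o=bot.get_obs();w,x,y,z=o["tool_rot"];print(Ro.from_quat([x,y,z,w]).as_matrix().round(3)); m=bot.camera_model("wrist");print(np.round(back("wrist",(320,240),0),3),np.round(m["R"],3),m["intrinsics"])
E
```

```text
cup scene 0.87 n 698 124 ztop 0.0623 circ [0.4396 0.3284 0.0273] mid [0.4389 0.3283]
cup scene 0.86 n 1064 188 ztop 0.0631 circ [ 0.4406 -0.1545  0.0272] mid [ 0.4411 -0.1551]
cup scene 0.76 n 775 137 ztop 0.0624 circ [0.445  0.1258 0.0274] mid [0.4449 0.1259]
key scene 0.75 n 266 mid [ 0.633  -0.1613] len 0.0672 axis [-0.167  0.986] ztop 0.1031
key scene 0.57 n 179 mid [0.593  0.0947] len 0.0688 axis [-0.163  0.987] ztop 0.1029
cap scene 0.75 ztop 0.1031 circ [ 0.6155 -0.0321  0.0091] mid [ 0.6154 -0.0313] 83
seat [ 0.61772126 -0.03578288  0.06      ]
key [ 0.63311221 -0.15750198  0.09      ]
key [0.59641937 0.09279665 0.09      ]
cup 0.84 [4.48493869e-01 1.29901107e-01 1.11022302e-16]
cup 0.71 [ 0.44342257 -0.15847872  0.        ]
cup 0.62 [0.43850873 0.32876199 0.        ]
cup side 0.93 n 392 62 ztop 0.0648 circ [0.4377 0.3301 0.0271] mid [0.4378 0.3299]
cup side 0.72 n 694 114 ztop 0.0647 circ [ 0.4385 -0.152   0.0275] mid [ 0.4382 -0.1518]
cup side 0.67 n 488 85 ztop 0.064 circ [0.4424 0.1286 0.0272] mid [0.4419 0.1301]
key side 0.65 n 106 mid [0.5909 0.0963] len 0.0711 axis [-0.17   0.986] ztop 0.1056
key side 0.64 n 154 mid [ 0.6303 -0.1583] len 0.0678 axis [-0.168  0.986] ztop 0.1048
cap side 0.61 ztop 0.1045 circ [ 0.6136 -0.0319  0.0092] mid [ 0.6126 -0.0316] 41
seat [ 0.60540467 -0.03040297  0.06      ]
key [ 0.63508941 -0.14690232  0.09      ]
key [0.58926597 0.11286742 0.09      ]
cup 0.9 [ 0.44012223 -0.16352451  0.        ]
cup 0.85 [0.41951902 0.33396665 0.        ]
cup 0.85 [0.45301576 0.14700313 0.        ]
[[-0.936  0.351  0.   ]
 [ 0.351  0.936  0.   ]
 [ 0.     0.    -1.   ]]
[0.172 0.655 0.374] [[ 0.35   0.937  0.   ]
 [ 0.901 -0.337  0.274]
 [ 0.257 -0.096 -0.962]] [[427.53657272   0.         320.22125238]
 [  0.         427.53657272 236.57003339]
 [  0.           0.           1.        ]]
```

```bash
python3 -m pendant '[[0.085,-0.025,-0.02,0,0],[0.085,-0.025,-0.02,0,0],[0.085,-0.025,-0.02,0,0],[0.085,-0.025,-0.02,0,0],[0.085,-0.025,-0.02,0,0],[0.085,-0.025,-0.02,0,0],[0.085,-0.025,-0.02,0,0],[0.085,-0.025,-0.02,0,0],[0.085,-0.025,-0.02,0,0],[0.085,-0.025,-0.02,0,0],[0.085,-0.025,-0.02,0,0],[0.085,-0.025,-0.02,0,0]]' 60
python3 -m pendant '[[0.085,-0.025,-0.02,0,0],[0.085,-0.025,-0.02,0,0],[0.085,-0.025,-0.02,0,0],[0.085,-0.025,-0.02,0,0],[0.085,-0.025,-0.02,0,0],[0.085,-0.025,-0.02,0,0],[0.085,-0.025,-0.02,0,0],[0.085,-0.025,-0.02,0,0],[0.085,-0.025,-0.02,0,0],[0.085,-0.025,-0.02,0,0],[0.085,-0.025,-0.02,0,0],[0.085,-0.01,0,0,0]]'
python3 -c "
from h import *
print(bot.get_obs()['q'])"
```

```text
t: 2.3
eef_pos: [0.4342, 0.3005, 0.405]
tool_rot: [0.0, 0.178, 0.984, 0.0]
contact_force: [0.6, 0.3, -0.1]
gripper_width: 0.998
grasp_force: 0.0
t: 3.3
eef_pos: [0.6242, -0.0107, 0.4051]
tool_rot: [0.001, 0.182, 0.983, -0.002]
contact_force: [0.5, -1.2, 0.6]
gripper_width: 0.995
grasp_force: 0.0
[-0.32768066  0.40338043  0.32561006  1.70082943 -0.14044097  1.05957087
  1.24674587]
```

```bash
python3 -m pendant '[[0.085,0,0,0,6],[0.085,0,0,0,6],[0.085,0,0,0,6],[0.085,0,0,0,6],[0.085,0,0,0,6],[0.085,0,0,0,6],[0.085,0,0,0,6],[0.085,0,0,0,6],[0.085,0,0,0,6],[0.085,0,0,0,6],[0.085,0,0,0,0],[0.085,0,0,0,0]]'
cat >> h.py <<'E'
def go(x,y,zg,yawdeg=None):
    "deltas (tool axes) to put grasp point at x,y,zg (tool down)"
    o=bot.get_obs();w,a,b,c=o["tool_rot"];R=Ro.from_quat([a,b,c,w]).as_matrix()
    dz=np.array([x,y,zg+.155])-o["eef_pos"]
    az=np.degrees(np.arctan2(R[1,1],R[0,1]))
    print("pos",np.round(o["eef_pos"],4),"yaz",round(az,2),"tilt",R[:,2].round(4),"d tool mm",np.round(R.T@dz*1000,1), "turn",None if yawdeg is None else round(az-yawdeg,2))
E
python3 - <<'E'
from h import *
p,d=bot.read_camera("wrist"); cv2.imwrite("pics/w0.png",p); keys("wrist",d); cap("wrist",d)
for r in bot.pinpoint("seat","wrist")[:2]: print("seat",r["at"],plane("wrist",r["at"],.06))
for r in bot.pinpoint("cap","wrist")[:2]: print("cap",r["at"],plane("wrist",r["at"],.048))
for r in bot.pinpoint("key_l","wrist")[:2]: print("key",r["at"],plane("wrist",r["at"],.09))
go(.6125,-.032,.088,9.5)
E
```

```text
t: 4.3
eef_pos: [0.6232, -0.0036, 0.4046]
tool_rot: [-0.0, 0.645, 0.764, -0.0]
contact_force: [0.4, 0.2, -0.2]
gripper_width: 0.992
grasp_force: 0.0
key wrist 0.78 n 978 mid [ 0.6338 -0.1486] len 0.0504 axis [-0.158  0.988] ztop 0.1036
cap wrist 0.64 ztop 0.1031 circ [ 0.6152 -0.0304  0.0088] mid [ 0.6152 -0.0308] 1067
cap [302.4, 237.0] [ 0.61329235 -0.03105354  0.048     ]
key [298.7, 413.1] [ 0.63237569 -0.16103449  0.09      ]
key [304.7, 58.1] [0.59667342 0.09473024 0.09      ]
pos [ 0.6232 -0.0042  0.4047] yaz 9.49 tilt [ 1.e-04  2.e-04 -1.e+00] d tool mm [-25.7 -15.2 161.7] turn -0.01
```

View pics/w0.png

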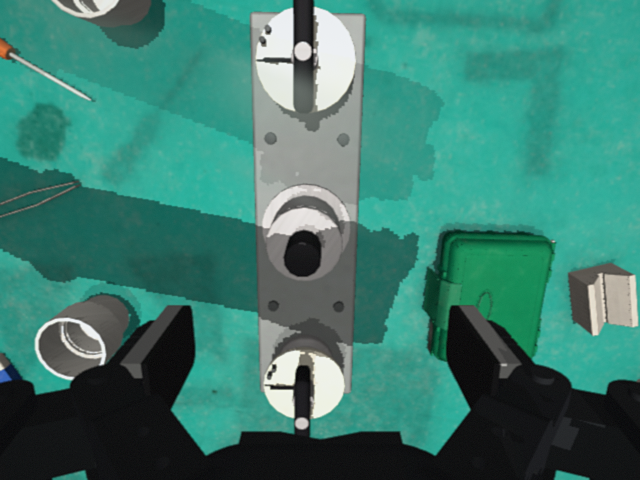

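```bash
python3 -m pendant '[[0.085,-0.013,-0.006,0.015,0],[0.075,-0.012,-0.007,0.03,0],[0.065,0,0,0.03,0],[0.06,0,0,0.03,0],[0.06,0,0,0.025,0],[0.06,0,0,0.015,0],[0.06,0,0,0.01,0],[0.06,0,0,0.007,0],[0.06,0,0,0,0],[0.06,0,0,0,0],[0.06,0,0,0,0]]' 40
python3 - <<'E'
from h import *
go(.6148,-.031,.088,9.5)
E
```

```text
t: 5.52
eef_pos: [0.6151, -0.031, 0.2439]
tool_rot: [0.001, 0.647, 0.763, 0.001]
contact_force: [-0.7, -0.2, -0.2]
gripper_width: 0.707
grasp_force: 0.0
pos [ 0.6151 -0.031   0.2439] yaz 9.44 tilt [ 2.e-03  2.e-04 -1.e+00] d tool mm [ 0.1 -0.3  0.9] turn -0.06
```

```bash
python3 -m pendant '[[0.03,0,0,0.001,0],[0.015,0,0,0,0],[0.015,0,0,0,0],[0.015,0,0,0,0],[0.015,0,0,0,0],[0.015,0,0,0,0]]' 40
python3 -m pendant '[[0.015,0,0,-0.005,0],[0.015,0,0,-0.01,0],[0.015,0,0,-0.015,0],[0.015,0,0,-0.02,0],[0.015,0,0,-0.02,0],[0.015,0,0,-0.01,0],[0.015,0,0,0,0],[0.015,0,0,0,0]]'
python3 - <<'E'
from h import *
go(.50,-.03,.04,9.5)
p,d=bot.read_camera("scene");cv2.imwrite("pics/s1.png",p[120:360,200:520])
E
```

```text
t: 6.02
eef_pos: [0.6147, -0.0309, 0.2424]
tool_rot: [0.0, 0.647, 0.763, 0.0]
contact_force: [-1.2, 0.7, 5.8]
gripper_width: 0.297
grasp_force: 39.4
t: 6.68
eef_pos: [0.6144, -0.0308, 0.3219]
tool_rot: [0.0, 0.646, 0.763, 0.0]
contact_force: [0.2, -0.5, -1.6]
gripper_width: 0.289
grasp_force: 39.4
pos [ 0.6144 -0.0308  0.3219] yaz 9.45 tilt [ 8.e-04  3.e-04 -1.e+00] d tool mm [  19.6 -112.9  126.8] turn -0.05
```

View pics/s1.png

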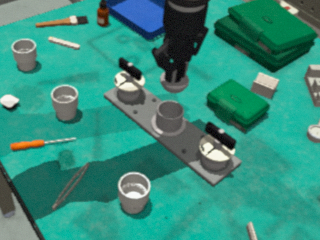

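```bash
python3 -m pendant '[[0.015,0.004,-0.015,0,0],[0.015,0.004,-0.024,0,0],[0.015,0.004,-0.025,0,0],[0.015,0.004,-0.025,0.01,0],[0.015,0.004,-0.024,0.025,0],[0.015,0,0,0.03,0],[0.015,0,0,0.03,0],[0.015,0,0,0.015,0],[0.015,0,0,0.008,0],[0.015,0,0,0.004,0],[0.015,0,0,0.003,0],[0.015,0,0,0.002,0]]'
python3 -c "
from h import *
go(.5,-.03,.04,9.5)"
```

```text
t: 7.73
eef_pos: [0.5001, -0.0298, 0.1949]
tool_rot: [0.0, 0.647, 0.763, 0.0]
contact_force: [-0.1, 0.1, -1.0]
gripper_width: 0.292
grasp_force: 39.6
pos [ 0.5001 -0.0298  0.1949] yaz 9.43 tilt [ 7.e-04 -1.e-04 -1.e+00] d tool mm [-0.1 -0.1 -0.1] turn -0.07
```

```bash
python3 -m pendant '[[0.015,0,0,0.001,0],[0.015,0,0,0.001,0],[0.015,0,0,0,0],[0.03,0,0,0,0],[0.045,0,0,0,0],[0.055,0,0,0,0],[0.06,0,0,0,0],[0.06,0,0,-0.015,0],[0.06,0,0,-0.03,0],[0.06,0,0,-0.04,0],[0.07,0,0,-0.04,0],[0.085,0,0,-0.03,0]]'
python3 -m pendant '[[0.085,-0.02,-0.01,-0.01,0],[0.085,-0.03,-0.01,-0.01,0],[0.085,0,0,0,0],[0.085,0,0,0,0]]'
python3 - <<'E'
from h import *
for c in("wrist","scene"):
    p,d=bot.read_camera(c); cups(c,d); cap(c,d)
    if c=="wrist":cv2.imwrite("pics/w1.png",p)
    else:
        P=cloud(c,np.ones(d.shape,bool),d); q=P[(np.hypot(P[:,0]-.6145,P[:,1]+.032)<.036)&(P[:,2]>.057)&(P[:,2]<.07)]
        print("ring",len(q),circ(q),q[:,2].max(),(q.min(0)+q.max(0))/2)
    
go(.4395,-.1535,.045,9.5)
E
```

```text
t: 8.73
eef_pos: [0.4999, -0.0301, 0.3504]
tool_rot: [0.001, 0.647, 0.763, 0.001]
contact_force: [1.1, -0.3, -0.3]
gripper_width: 0.934
grasp_force: 0.0
t: 9.07
eef_pos: [0.4879, -0.084, 0.3685]
tool_rot: [0.001, 0.648, 0.762, 0.001]
contact_force: [0.9, 0.3, 0.1]
gripper_width: 0.993
grasp_force: 0.0
cup wrist 0.64 n 5959 1355 ztop 0.062 circ [ 0.4404 -0.1503  0.0271] mid [ 0.4404 -0.1508]
cap wrist 0.88 ztop 0.0539 circ [ 0.4993 -0.027   0.0088] mid [ 0.4995 -0.0273] 1212
cup scene 0.96 n 629 107 ztop 0.0629 circ [0.4394 0.3281 0.0273] mid [0.4395 0.3281]
cup scene 0.95 n 995 178 ztop 0.063 circ [ 0.4406 -0.1545  0.0271] mid [ 0.4405 -0.1538]
cup scene 0.75 n 991 160 ztop 0.1022 circ [6.7555 0.6632 6.1774] mid [ 0.6343 -0.1611]
cap scene 0.76 ztop 0.0549 circ [ 0.5003 -0.0316  0.0089] mid [ 0.501  -0.0311] 91
ring 105 [ 0.61553341 -0.03201506  0.02726048] 0.0629733266136597 [ 0.61553205 -0.03102508  0.05999618]
pos [ 0.4883 -0.0814  0.3672] yaz 9.53 tilt [-1.1e-03 -1.0e-04 -1.0e+00] d tool mm [-63.  -59.9 167.2] turn 0.03
```

View pics/w1.png

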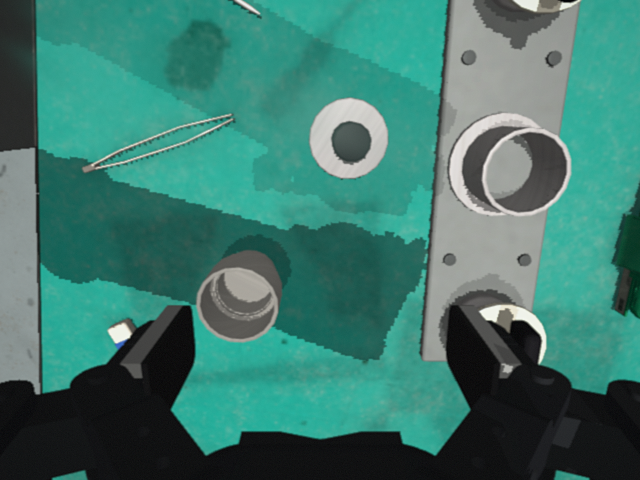

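```bash
python3 -m pendant '[[0.085,-0.015,-0.014,0.01,0],[0.085,-0.025,-0.024,0.03,0],[0.085,-0.0226,-0.0213,0.03,0],[0.085,0,0,0.03,0],[0.085,0,0,0.03,0],[0.085,0,0,0.02,0],[0.085,0,0,0.01,0],[0.085,0,0,0.006,0],[0.085,0,0,0,0],[0.085,0,0,0,0],[0.085,0,0,0,0]]'
python3 -c "
from h import *
go(.44,-.153,.046,9.5)"
```

```text
t: 10.28
eef_pos: [0.443, -0.1503, 0.2065]
tool_rot: [0.001, 0.646, 0.763, 0.001]
contact_force: [-0.2, -0.3, -0.1]
gripper_width: 0.995
grasp_force: 0.0
pos [ 0.443  -0.1503  0.2065] yaz 9.46 tilt [ 2.e-03 -2.e-04 -1.e+00] d tool mm [-2.1 -3.4  5.5] turn -0.04
```

```bash
python3 -m pendant '[[0.085,-0.002,-0.0034,0.0055,0],[0.085,0,0,0,0],[0.05,0,0,0,0],[0.045,0,0,0,0],[0.045,0,0,0,0],[0.045,0,0,0,0],[0.045,0,0,0,0],[0.045,0,0,0,0]]' 50
python3 -c "
from h import *
go(.44,-.153,.046,9.5)"
```

```text
t: 10.95
eef_pos: [0.4395, -0.153, 0.2006]
tool_rot: [0.0, 0.647, 0.763, 0.0]
contact_force: [-1.3, 0.2, 8.6]
gripper_width: 0.659
grasp_force: 51.7
pos [ 0.4395 -0.153   0.2006] yaz 9.44 tilt [ 5.e-04  4.e-04 -1.e+00] d tool mm [-0.1  0.5 -0.4] turn -0.06
```

```bash
python3 -m pendant '[[0.045,0,0,-0.005,0],[0.045,0,0,-0.015,0],[0.045,0,0,-0.03,0],[0.045,0,0,-0.03,0],[0.045,0,0,-0.025,0],[0.045,0,0,-0.01,0],[0.045,0.01,0.02,-0.005,0],[0.045,0.02,0.035,0,0],[0.045,0.025,0.035,0,0],[0.045,0.02,0.035,0,0],[0.045,0.01,0.02,0,0],[0.045,0,0,0,0]]' 
python3 -c "
from h import *
go(.615,-.0302,.076,9.5)"
```

```text
t: 11.95
eef_pos: [0.5711, -0.0407, 0.3193]
tool_rot: [0.0, 0.643, 0.765, 0.001]
contact_force: [0.9, 0.1, -0.4]
gripper_width: 0.668
grasp_force: 53.7
pos [ 0.5711 -0.0407  0.3193] yaz 9.9 tilt [ 0.0019  0.0011 -1.    ] d tool mm [ 2.8 44.9 88.4] turn 0.4
```

```bash
python3 -m pendant '[[0.045,0.001,0.015,0,0],[0.045,0.001,0.02,0.01,0],[0.045,0,0.01,0.02,0],[0.045,0,0,0,0],[0.045,0,0,0,0]]' 
python3 -c "
from h import *
go(.615,-.0302,.076,9.5)"
```

```text
t: 12.37
eef_pos: [0.6107, -0.0369, 0.2884]
tool_rot: [-0.001, 0.647, 0.763, -0.001]
contact_force: [-0.2, 0.6, 0.1]
gripper_width: 0.666
grasp_force: 53.8
pos [ 0.6107 -0.0369  0.2884] yaz 9.44 tilt [-3.8e-03 -6.0e-04 -1.0e+00] d tool mm [ 5.9  5.5 57.4] turn -0.06
```

```bash
python3 -m pendant '[[0.045,0.0058,0.0054,0,0],[0.045,0,0,0.01,0],[0.045,0,0,0.01,0],[0.045,0,0,0,0],[0.045,0,0,0,0]]' 
python3 -c "
from h import *
go(.615,-.0302,.076,9.5)"
```

```text
t: 12.78
eef_pos: [0.6153, -0.0302, 0.2692]
tool_rot: [-0.001, 0.647, 0.763, -0.001]
contact_force: [-0.0, -0.2, -0.7]
gripper_width: 0.659
grasp_force: 53.8
pos [ 0.6153 -0.0302  0.2692] yaz 9.43 tilt [-1.8e-03 -1.0e-04 -1.0e+00] d tool mm [ 0.1 -0.2 38.2] turn -0.07
```

```bash
python3 -m pendant '[[0.045,0,0,0.008,0],[0.045,0,0,0.008,0],[0.045,0,0,0.007,0],[0.045,0,0,0.005,0],[0.045,0,0,0.004,0],[0.045,0,0,0.003,0],[0.045,0,0,0.001,0],[0.045,0,0,0,0]]' 
python3 -c "
from h import *
go(.615,-.0302,.076,9.5)"
```

```text
t: 13.45
eef_pos: [0.6159, -0.0302, 0.2337]
tool_rot: [-0.0, 0.647, 0.763, -0.0]
contact_force: [0.2, 0.4, -1.5]
gripper_width: 0.664
grasp_force: 53.8
pos [ 0.6159 -0.0302  0.2337] yaz 9.44 tilt [-3.e-04 -0.e+00 -1.e+00] d tool mm [ 0.2 -0.9  2.7] turn -0.06
```

Nearly home. I'll lower until it makes contact, then release.

```bash
python3 -m pendant '[[0.045,0,0,0.001,0],[0.045,0,0,0.001,0],[0.045,0,0,0.001,0],[0.045,0,0,0.0005,0],[0.045,0,0,0,0]]' 
python3 -m pendant '[[0.055,0,0,0,0],[0.065,0,0,0,0],[0.075,0,0,0,0],[0.085,0,0,0,0],[0.085,0,0,-0.01,0],[0.085,0,0,-0.03,0],[0.085,0,0,-0.04,0],[0.085,0,0,-0.04,0],[0.085,0,0,-0.02,0],[0.085,0,0,0,0],[0.085,0,0,0,0]]'
python3 - <<'E'
from h import *
go(.4445,.1275,.046,9.5)
c="scene"; p,d=bot.read_camera(c); cups(c,d); cap(c,d); cv2.imwrite("pics/s2.png",p[120:360,180:500])
E
```

```text
t: 13.87
eef_pos: [0.616, -0.0302, 0.2307]
tool_rot: [-0.0, 0.647, 0.763, 0.0]
contact_force: [-1.3, 0.4, 1.9]
gripper_width: 0.665
grasp_force: 54.0
t: 14.78
eef_pos: [0.6162, -0.0304, 0.3725]
tool_rot: [0.001, 0.647, 0.763, 0.001]
contact_force: [-0.1, -0.3, 0.2]
gripper_width: 0.992
grasp_force: 0.0
pos [ 0.6162 -0.0304  0.3725] yaz 9.44 tilt [ 3.5e-03  7.0e-04 -1.0e+00] d tool mm [ 183.9 -144.1  171. ] turn -0.06
cup scene 0.97 n 670 142 ztop 0.0926 circ [ 0.6163 -0.0321  0.0271] mid [ 0.6166 -0.0324]
cup scene 0.87 n 772 148 ztop 0.0622 circ [0.4448 0.1257 0.0272] mid [0.4447 0.1269]
cup scene 0.57 n 623 113 ztop 0.0625 circ [0.4389 0.3281 0.0269] mid [0.4382 0.3269]
cap scene 0.65 ztop 0.0551 circ [ 0.5002 -0.0321  0.0086] mid [ 0.5    -0.0321] 79
```

View pics/s2.png

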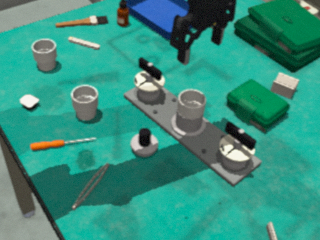

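```bash
python3 -m pendant '[[0.085,0.0155,-0.012,0,0],[0.085,0.0205,-0.016,0,0],[0.085,0.0205,-0.016,0,0],[0.085,0.0205,-0.016,0,0],[0.085,0.0205,-0.016,0,0],[0.085,0.0205,-0.016,0,0],[0.085,0.0205,-0.016,0.01,0],[0.085,0.0205,-0.016,0.015,0],[0.085,0.02,-0.016,0.025,0],[0.085,0.005,-0.004,0.02,0],[0.085,0,0,0,0],[0.085,0,0,0,0]]'
python3 - <<'E'
from h import *
c="wrist"; p,d=bot.read_camera(c); cups(c,d)
go(.4444,.128,.046,9.5)
E
```

```text
t: 15.93
eef_pos: [0.4432, 0.1275, 0.2996]
tool_rot: [-0.0, 0.646, 0.763, -0.002]
contact_force: [0.4, -0.1, 0.0]
gripper_width: 0.994
grasp_force: 0.0
cup wrist 0.63 n 10458 2394 ztop 0.0645 circ [0.4466 0.1279 0.027 ] mid [0.4468 0.1275]
pos [0.4448 0.127  0.3011] yaz 9.35 tilt [ 1.1e-03 -4.0e-04 -1.0e+00] d tool mm [  1.1  -0.3 100.1] turn -0.15
```

```bash
python3 -m pendant '[[0.085,0.001,0,0.02,0],[0.085,0,0,0.03,0],[0.085,0,0,0.025,0],[0.085,0,0,0.015,0],[0.085,0,0,0.007,0],[0.085,0,0,0.003,0],[0.085,0,0,0,0],[0.085,0,0,0,0],[0.085,0,0,0,0]]' 
python3 -c "
from h import *
go(.4444,.128,.046,9.5)"
python3 -m pendant '[[0.07,0,0,0,0],[0.055,0,0,0,0],[0.045,0,0,0,0],[0.045,0,0,0,0],[0.045,0,0,0,0],[0.045,0,0,0,0],[0.045,0,0,0,0]]'
python3 -c "
from h import *
go(.4444,.128,.046,9.5)"
```

```text
t: 16.78
eef_pos: [0.4442, 0.1288, 0.2016]
tool_rot: [0.0, 0.647, 0.763, 0.001]
contact_force: [-0.3, -0.3, 0.1]
gripper_width: 0.994
grasp_force: 0.0
pos [0.4442 0.1288 0.2016] yaz 9.43 tilt [ 0.002   0.0011 -1.    ] d tool mm [-0.8  0.   0.6] turn -0.07
t: 17.37
eef_pos: [0.4438, 0.1288, 0.2014]
tool_rot: [-0.0, 0.646, 0.763, 0.001]
contact_force: [-1.2, -0.2, 11.3]
gripper_width: 0.673
grasp_force: 51.1
pos [0.4438 0.1288 0.2014] yaz 9.45 tilt [ 6.e-04  1.e-03 -1.e+00] d tool mm [-0.9  0.4  0.4] turn -0.05
```

```bash
python3 -m pendant '[[0.045,0,0,-0.005,0],[0.045,0,0,-0.02,0],[0.045,0,0,-0.03,0],[0.045,0,0,-0.03,0],[0.045,0,0,-0.03,0],[0.045,-0.01,0.008,-0.018,0],[0.045,-0.02,0.015,0,0],[0.045,-0.025,0.02,0,0],[0.045,-0.025,0.02,0,0],[0.045,-0.025,0.02,0,0],[0.045,-0.025,0.02,0,0],[0.045,-0.02,0.015,0,0]]' 
python3 -m pendant '[[0.045,-0.02,0.014,0,0],[0.045,-0.01,0.008,0,0],[0.045,-0.005,0.003,0,0],[0.045,0,0,0,0],[0.045,0,0,0,0],[0.045,0,0,0,0]]' 
python3 -c "
from h import *
go(.6157,-.0303,.1084,9.5)"
```

```text
t: 18.37
eef_pos: [0.5858, -0.0017, 0.3337]
tool_rot: [0.0, 0.647, 0.763, -0.0]
contact_force: [-0.8, 0.4, -0.6]
gripper_width: 0.667
grasp_force: 53.8
t: 18.87
eef_pos: [0.6142, -0.0289, 0.3333]
tool_rot: [-0.001, 0.646, 0.763, 0.0]
contact_force: [-0.9, -0.3, -1.0]
gripper_width: 0.668
grasp_force: 53.8
pos [ 0.6142 -0.0289  0.3333] yaz 9.54 tilt [-0.0012  0.0011 -1.    ] d tool mm [-1.8  1.3 69.9] turn 0.04
```

```bash
python3 -m pendant '[[0.045,-0.0017,0.0012,0.005,0],[0.045,0,0,0.015,0],[0.045,0,0,0.012,0],[0.045,0,0,0.005,0],[0.045,0,0,0,0],[0.045,0,0,0.005,0],[0.045,0,0,0.006,0],[0.045,0,0,0.006,0],[0.045,0,0,0.005,0],[0.045,0,0,0.004,0],[0.045,0,0,0.003,0],[0.045,0,0,0,0]]' 
python3 -c "
from h import *
go(.6157,-.0303,.1084,9.5)"
```

```text
t: 19.87
eef_pos: [0.6162, -0.0316, 0.2668]
tool_rot: [-0.0, 0.646, 0.763, -0.0]
contact_force: [-0.5, 0.3, -1.5]
gripper_width: 0.673
grasp_force: 53.8
pos [ 0.6162 -0.0316  0.2668] yaz 9.45 tilt [-1.e-03  1.e-04 -1.e+00] d tool mm [ 1.4 -0.3  3.4] turn -0.05
```

```bash
python3 -m pendant '[[0.045,0.001,0,0.001,0],[0.045,0,0,0.001,0],[0.045,0,0,0.001,0],[0.045,0,0,0.001,0],[0.045,0,0,0.0005,0],[0.045,0,0,0,0]]' 
python3 -m pendant '[[0.055,0,0,0,0],[0.065,0,0,0,0],[0.075,0,0,0,0],[0.085,0,0,0,0],[0.085,0,0,-0.01,0],[0.085,0,0,-0.03,0],[0.085,0,0,-0.035,0],[0.085,0,0,-0.035,0],[0.085,0,0,-0.02,0],[0.085,0,0,0,0],[0.085,0,0,0,0]]'
python3 - <<'E'
from h import *
go(.4389,.330,.046,9.5)
c="scene"; p,d=bot.read_camera(c); cups(c,d); cap(c,d); cv2.imwrite("pics/s3.png",p[120:360,180:500])
E
```

```text
t: 20.37
eef_pos: [0.6163, -0.031, 0.2635]
tool_rot: [0.0, 0.647, 0.763, 0.0]
contact_force: [-1.3, -0.1, 3.2]
gripper_width: 0.672
grasp_force: 54.2
t: 21.28
eef_pos: [0.6165, -0.031, 0.3949]
tool_rot: [0.001, 0.647, 0.763, 0.001]
contact_force: [-0.3, 0.2, -1.2]
gripper_width: 0.993
grasp_force: 0.0
pos [ 0.6165 -0.031   0.3949] yaz 9.44 tilt [ 3.3e-03  6.0e-04 -1.0e+00] d tool mm [ 385.3 -116.6  193.5] turn -0.06
cup scene 0.73 n 676 137 ztop 0.1246 circ [ 0.6165 -0.0341  0.0272] mid [ 0.616  -0.0342]
cup scene 0.65 n 621 111 ztop 0.0627 circ [0.4394 0.3283 0.0273] mid [0.4389 0.3286]
cup scene 0.51 n 317 50 ztop 0.0936 circ [ 0.6174 -0.0325  0.0286] mid [ 0.6044 -0.0382]
cap scene 0.68 ztop 0.0553 circ [ 0.501  -0.0314  0.0091] mid [ 0.5011 -0.0312] 85
```

View pics/s3.png

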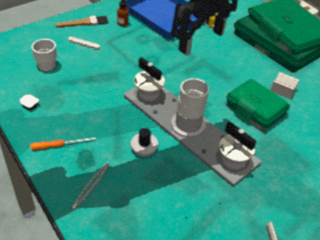

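```bash
python3 -m pendant '[[0.085,0.015,-0.005,0,0],[0.085,0.025,-0.008,0,0],[0.085,0.025,-0.008,0,0],[0.085,0.025,-0.008,0,0],[0.085,0.025,-0.008,0,0],[0.085,0.025,-0.008,0,0],[0.085,0.025,-0.008,0,0],[0.085,0.025,-0.008,0,0],[0.085,0.025,-0.008,0,0],[0.085,0.025,-0.008,0,0],[0.085,0.025,-0.008,0,0],[0.085,0.025,-0.008,0,0]]' 
python3 -m pendant '[[0.085,0.025,-0.006,0.01,0],[0.085,0.025,-0.006,0.02,0],[0.085,0.025,-0.006,0.03,0],[0.085,0.02,-0.005,0.03,0],[0.085,0,0,0.01,0],[0.085,0,0,0,0],[0.085,0,0,0,0]]'
python3 - <<'E'
from h import *
c="wrist"; p,d=bot.read_camera(c); cups(c,d)
go(.4389,.330,.046,9.5)
E
```

```text
t: 22.43
eef_pos: [0.4758, 0.2409, 0.3918]
tool_rot: [-0.0, 0.647, 0.763, -0.001]
contact_force: [0.9, 0.3, -0.1]
gripper_width: 0.996
grasp_force: 0.0
t: 23.02
eef_pos: [0.4388, 0.329, 0.2922]
tool_rot: [0.0, 0.647, 0.763, -0.001]
contact_force: [-0.1, -0.2, 0.2]
gripper_width: 0.993
grasp_force: 0.0
cup wrist 0.6 n 10922 2498 ztop 0.0647 circ [0.4403 0.3314 0.027 ] mid [0.4403 0.331 ]
pos [0.4398 0.3288 0.2939] yaz 9.31 tilt [ 1.3e-03  3.0e-04 -1.0e+00] d tool mm [ 1.3 -0.8 92.9] turn -0.19
```

```bash
python3 -m pendant '[[0.085,0.0013,-0.0005,0.02,0],[0.085,0,0,0.03,0],[0.085,0,0,0.02,0],[0.085,0,0,0.013,0],[0.085,0,0,0.007,0],[0.085,0,0,0.003,0],[0.085,0,0,0,0],[0.085,0,0,0,0]]' 
python3 -m pendant '[[0.07,0,0,0,0],[0.055,0,0,0,0],[0.045,0,0,0,0],[0.045,0,0,0,0],[0.045,0,0,0,0],[0.045,0,0,0,0],[0.045,0,0,0,0]]'
python3 -c "
from h import *
go(.6157,-.0303,.1404,9.5)"
```

```text
t: 23.78
eef_pos: [0.4386, 0.3313, 0.201]
tool_rot: [0.0, 0.647, 0.763, 0.001]
contact_force: [-0.4, -0.8, -0.4]
gripper_width: 0.992
grasp_force: 0.0
t: 24.37
eef_pos: [0.4383, 0.3314, 0.2011]
tool_rot: [-0.0, 0.647, 0.763, 0.001]
contact_force: [-0.8, -0.6, 6.1]
gripper_width: 0.664
grasp_force: 52.0
pos [0.4383 0.3314 0.2011] yaz 9.44 tilt [ 8.0e-04  1.3e-03 -1.0e+00] d tool mm [-385.8  115.7  -94.6] turn -0.06
```

```bash
python3 -m pendant '[[0.045,0,0,-0.005,0],[0.045,0,0,-0.02,0],[0.045,0,0,-0.035,0],[0.045,-0.01,0.002,-0.04,0],[0.045,-0.02,0.006,-0.04,0],[0.045,-0.025,0.008,-0.025,0],[0.045,-0.025,0.008,-0.004,0],[0.045,-0.025,0.008,0,0],[0.045,-0.025,0.008,0,0],[0.045,-0.025,0.008,0,0],[0.045,-0.025,0.008,0,0],[0.045,-0.025,0.008,0,0]]' 
python3 -m pendant '[[0.045,-0.025,0.008,0,0],[0.045,-0.025,0.008,0,0],[0.045,-0.025,0.008,0,0],[0.045,-0.025,0.008,0,0],[0.045,-0.025,0.007,0,0],[0.045,-0.025,0.007,0,0],[0.045,-0.02,0.005,0,0],[0.045,-0.01,0.003,0,0],[0.045,0,0,0,0],[0.045,0,0,0,0],[0.045,0,0,0,0]]' 
python3 -c "
from h import *
go(.6163,-.0305,.1404,9.5)"
```

```text
t: 25.37
eef_pos: [0.5341, 0.1396, 0.3662]
tool_rot: [-0.0, 0.647, 0.763, 0.0]
contact_force: [-0.0, 0.6, -2.6]
gripper_width: 0.662
grasp_force: 53.7
t: 26.28
eef_pos: [0.6164, -0.026, 0.3657]
tool_rot: [-0.001, 0.646, 0.764, 0.0]
contact_force: [0.1, -0.1, -0.7]
gripper_width: 0.665
grasp_force: 53.7
pos [ 0.6164 -0.026   0.3657] yaz 9.55 tilt [-0.001   0.0012 -1.    ] d tool mm [-4.5 -0.8 70.3] turn 0.05
```

```bash
python3 -m pendant '[[0.045,-0.0044,-0.0008,0.005,0],[0.045,0,0,0.015,0],[0.045,0,0,0.012,0],[0.045,0,0,0.005,0],[0.045,0,0,0,0],[0.045,0,0,0.005,0],[0.045,0,0,0.006,0],[0.045,0,0,0.006,0],[0.045,0,0,0.005,0],[0.045,0,0,0.004,0],[0.045,0,0,0.003,0],[0.045,0,0,0,0]]' 
python3 -c "
from h import *
go(.6163,-.0305,.1404,9.5)"
```

```text
t: 27.28
eef_pos: [0.6165, -0.0323, 0.2991]
tool_rot: [-0.0, 0.647, 0.763, -0.0]
contact_force: [-0.2, 0.3, -1.4]
gripper_width: 0.659
grasp_force: 53.7
pos [ 0.6165 -0.0323  0.2991] yaz 9.44 tilt [-1.2e-03 -1.0e-04 -1.0e+00] d tool mm [1.8 0.1 3.7] turn -0.06
```

```bash
python3 -m pendant '[[0.045,0.0014,0,0.001,0],[0.045,0,0,0.001,0],[0.045,0,0,0.001,0],[0.045,0,0,0.001,0],[0.045,0,0,0.0005,0],[0.045,0,0,0,0]]' 
python3 -m pendant '[[0.055,0,0,0,0],[0.065,0,0,0,0],[0.075,0,0,0,0],[0.085,0,0,0,0],[0.085,0,0,-0.01,0],[0.085,0,0,-0.03,0],[0.085,0,0,-0.03,0],[0.085,0,0,-0.03,0],[0.085,0,0,0,0],[0.085,0,0,0,0]]'
python3 - <<'E'
from h import *
go(.4999,-.0301,.040,9.5)
for c in("scene","side"):
    p,d=bot.read_camera(c); cups(c,d); cap(c,d)
    if c=="scene": cv2.imwrite("pics/s4.png",p[60:360,120:500])
E
```

```text
t: 27.78
eef_pos: [0.6165, -0.0309, 0.2953]
tool_rot: [-0.0, 0.647, 0.763, -0.0]
contact_force: [-0.5, 0.5, -1.1]
gripper_width: 0.658
grasp_force: 53.7
t: 28.62
eef_pos: [0.6171, -0.0313, 0.3982]
tool_rot: [0.002, 0.647, 0.763, 0.002]
contact_force: [-0.4, -0.2, -0.4]
gripper_width: 0.996
grasp_force: 0.0
pos [ 0.6171 -0.0313  0.3982] yaz 9.43 tilt [ 4.8e-03  7.0e-04 -1.0e+00] d tool mm [  20.4 -116.4  202.6] turn -0.07
cup scene 0.76 n 770 168 ztop 0.1568 circ [ 0.6167 -0.0336  0.0272] mid [ 0.6167 -0.0334]
cup scene 0.72 n 298 55 ztop 0.1237 circ [ 0.6177 -0.0327  0.029 ] mid [ 0.6083 -0.0457]
cup scene 0.51 n 266 45 ztop 0.0908 circ [ 0.616  -0.0322  0.0278] mid [ 0.6049 -0.0411]
cap scene 0.76 ztop 0.0556 circ [ 0.5009 -0.0311  0.0088] mid [ 0.5012 -0.0304] 87
cup side 0.67 n 234 39 ztop 0.1252 circ [ 0.6145 -0.0312  0.0279] mid [ 0.6088 -0.0426]
cup side 0.65 n 422 89 ztop 0.1582 circ [ 0.6148 -0.0315  0.0272] mid [ 0.6134 -0.0305]
cup side 0.53 n 225 39 ztop 0.0928 circ [ 0.6145 -0.0296  0.0284] mid [ 0.6055 -0.0398]
cap side 0.74 ztop 0.0562 circ [ 0.4975 -0.0297  0.0089] mid [ 0.4959 -0.0288] 37
```

View pics/s4.png

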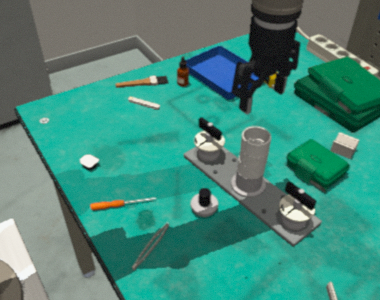

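```bash
python3 -m pendant '[[0.07,0.004,-0.02,0,0],[0.06,0.004,-0.025,0,0],[0.06,0.004,-0.025,0,0],[0.06,0.004,-0.025,0,0],[0.06,0.0045,-0.0215,0.01,0],[0.06,0,0,0.025,0],[0.06,0,0,0.03,0],[0.06,0,0,0.03,0],[0.06,0,0,0.03,0],[0.06,0,0,0.02,0],[0.06,0,0,0,0],[0.06,0,0,0,0]]' 
python3 -c "
from h import *
go(.4999,-.0301,.0394,9.5)"
```

```text
t: 29.92
eef_pos: [0.4978, -0.0301, 0.2497]
tool_rot: [-0.001, 0.647, 0.763, -0.001]
contact_force: [-0.2, 1.0, 0.4]
gripper_width: 0.699
grasp_force: 0.0
pos [ 0.4978 -0.0301  0.2497] yaz 9.41 tilt [-2.9e-03 -9.0e-04 -1.0e+00] d tool mm [-0.3  2.2 55.3] turn -0.09
```

```bash
python3 -m pendant '[[0.06,0,0.0015,0.02,0],[0.06,0,0,0.02,0],[0.06,0,0,0.01,0],[0.06,0,0,0.0055,0],[0.06,0,0,0,0],[0.06,0,0,0,0],[0.04,0,0,0,0],[0.015,0,0,0,0],[0.015,0,0,0,0],[0.015,0,0,0,0],[0.015,0,0,0,0],[0.015,0,0,0,0]]' 40
python3 -c "
from h import *
go(.6163,-.0305,.0394,9.5)"
```

```text
t: 30.92
eef_pos: [0.5001, -0.0296, 0.1957]
tool_rot: [0.0, 0.647, 0.763, 0.001]
contact_force: [-1.3, 0.7, 6.3]
gripper_width: 0.289
grasp_force: 39.0
pos [ 0.5001 -0.0296  0.1957] yaz 9.44 tilt [ 1.2e-03  5.0e-04 -1.0e+00] d tool mm [-19.9 114.5   1.5] turn -0.06
```

```bash
python3 -m pendant '[[0.015,0,0,-0.01,0],[0.015,0,0,-0.025,0],[0.015,0,0,-0.04,0],[0.015,0,0,-0.04,0],[0.015,0,0,-0.04,0],[0.015,0,0,-0.03,0],[0.015,-0.003,0.015,-0.003,0],[0.015,-0.004,0.025,0,0],[0.015,-0.004,0.025,0,0],[0.015,-0.004,0.025,0,0],[0.015,-0.003,0.015,0,0],[0.015,-0.002,0.009,0,0]]' 
python3 -m pendant '[[0.015,0,0,0,0],[0.015,0,0,0,0],[0.015,0,0,0,0],[0.015,0,0,0,0]]' 
python3 -c "
from h import *
go(.6163,-.0308,.1847,9.5)"
```

```text
t: 31.92
eef_pos: [0.6167, -0.0303, 0.3833]
tool_rot: [0.0, 0.646, 0.763, -0.0]
contact_force: [0.5, -0.9, -1.2]
gripper_width: 0.29
grasp_force: 39.7
t: 32.25
eef_pos: [0.6144, -0.0308, 0.383]
tool_rot: [-0.0, 0.647, 0.763, -0.0]
contact_force: [1.6, 0.1, -1.5]
gripper_width: 0.288
grasp_force: 39.7
pos [ 0.6144 -0.0308  0.383 ] yaz 9.41 tilt [-7.e-04  5.e-04 -1.e+00] d tool mm [-0.3  1.9 43.3] turn -0.09
```

```bash
python3 -m pendant '[[0.015,0,0.0018,0.005,0],[0.015,0,0,0.01,0],[0.015,0,0,0.008,0],[0.015,0,0,0.002,0],[0.015,0,0,0,0],[0.015,0,0,0.004,0],[0.015,0,0,0.004,0],[0.015,0,0,0.004,0],[0.015,0,0,0.003,0],[0.015,0,0,0.001,0],[0.015,0,0,0,0]]' 
python3 -c "
from h import *
go(.6163,-.0308,.1847,9.5)"
```

```text
t: 33.17
eef_pos: [0.6172, -0.0303, 0.3416]
tool_rot: [-0.0, 0.647, 0.763, -0.0]
contact_force: [0.1, -0.9, -1.8]
gripper_width: 0.295
grasp_force: 39.7
pos [ 0.6172 -0.0303  0.3416] yaz 9.44 tilt [-5.e-04 -0.e+00 -1.e+00] d tool mm [-0.4 -0.9  1.9] turn -0.06
```

```bash
python3 -m pendant '[[0.015,0,-0.0005,0.001,0],[0.015,0,0,0.001,0],[0.015,0,0,0.001,0],[0.015,0,0,0,0]]' 
python3 -m pendant '[[0.03,0,0,0,0],[0.04,0,0,0,0],[0.05,0,0,0,0],[0.06,0,0,0,0],[0.06,0,0,-0.01,0],[0.06,0,0,-0.03,0],[0.06,0,0,-0.03,0],[0.06,0,0,-0.01,0],[0.06,0,0,0,0],[0.06,0,0,0,0]]'
python3 - <<'E'
from h import *
go(.594,.096,.086,9.5)
for c in("scene","side"):
    p,d=bot.read_camera(c); cups(c,d); cap(c,d); keys(c,d)
    if c=="scene": cv2.imwrite("pics/s5.png",p[60:360,180:560])
E
```

```text
t: 33.5
eef_pos: [0.6169, -0.0306, 0.3397]
tool_rot: [0.0, 0.647, 0.763, 0.0]
contact_force: [-1.8, -0.2, 4.2]
gripper_width: 0.289
grasp_force: 40.4
t: 34.33
eef_pos: [0.6167, -0.0304, 0.4195]
tool_rot: [0.0, 0.646, 0.763, 0.001]
contact_force: [-0.3, -0.1, -0.9]
gripper_width: 0.704
grasp_force: 0.0
pos [ 0.6167 -0.0304  0.4195] yaz 9.45 tilt [ 1.3e-03  5.0e-04 -1.0e+00] d tool mm [128.4  -1.9 178.5] turn -0.05
cup scene 0.74 n 356 77 ztop 0.1561 circ [ 0.6176 -0.0329  0.0283] mid [ 0.608  -0.0435]
cup scene 0.55 n 286 52 ztop 0.1238 circ [ 0.6172 -0.0332  0.0282] mid [ 0.6068 -0.0458]
cup scene 0.51 n 300 44 ztop 0.0933 circ [ 0.6163 -0.0328  0.0279] mid [ 0.6043 -0.0427]
cap scene 0.95 ztop 0.1985 circ [ 0.617  -0.0327  0.0092] mid [ 0.6177 -0.0332] 94
key scene 0.63 n 180 mid [0.5935 0.0945] len 0.0681 axis [-0.165  0.986] ztop 0.1026
key scene 0.6 n 260 mid [ 0.6327 -0.1622] len 0.0678 axis [-0.178  0.984] ztop 0.1034
cup side 0.74 n 242 43 ztop 0.1575 circ [ 0.6158 -0.0293  0.0291] mid [ 0.6076 -0.0441]
cup side 0.63 n 228 23 ztop 0.0943 circ [ 0.6161 -0.0297  0.0288] mid [ 0.6062 -0.0435]
cup side 0.6 n 225 40 ztop 0.1243 circ [ 0.6164 -0.0295  0.0294] mid [ 0.6062 -0.0448]
cap side 0.55 ztop 0.1997 circ [ 0.6146 -0.0321  0.0081] mid [ 0.6148 -0.0303] 35
key side 0.68 n 118 mid [0.5912 0.0965] len 0.0744 axis [-0.166  0.986] ztop 0.1042
key side 0.64 n 171 mid [ 0.631  -0.1581] len 0.0721 axis [-0.166  0.986] ztop 0.1043
```

View pics/s5.png

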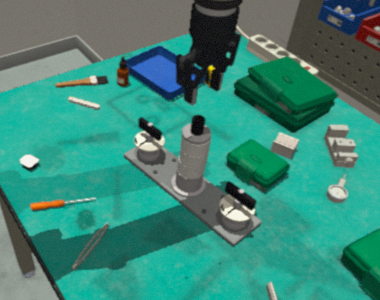

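```bash
python3 -m pendant '[[0.05,0.02,0,0,0],[0.05,0.025,0,0,0],[0.05,0.025,0,0,0],[0.05,0.025,0,0,0],[0.05,0.025,0,0,0],[0.05,0.01,0,0.01,0],[0.05,0,0,0.03,0],[0.05,0,0,0.03,0],[0.05,0,0,0,0],[0.05,0,0,0,0],[0.05,0,0,0,0],[0.05,0,0,0,0]]' 40
python3 - <<'E'
from h import *
go(.595,.0978,.092,9.3)
p,d=bot.read_camera("wrist"); cv2.imwrite("pics/w2.png",p); keys("wrist",d); go(.595,.0978,.092,9.3)
P=cloud("wrist",np.ones(d.shape,bool),d); q=P[(abs(P[:,2]-.101)<.006)&(np.hypot(P[:,0]-.595,P[:,1]-.098)<.05)]
print(len(q),np.round([q.min(0),q.max(0),np.median(q,0)],4), cv2.minAreaRect((q[:,:2]*1000).astype(np.float32)))
E
```

```text
t: 35.73
eef_pos: [0.5963, 0.0971, 0.3507]
tool_rot: [0.001, 0.647, 0.763, 0.001]
contact_force: [0.3, -0.2, 0.6]
gripper_width: 0.584
grasp_force: 0.0
pos [0.5963 0.0971 0.3507] yaz 9.38 tilt [ 2.8e-03  5.0e-04 -1.0e+00] d tool mm [  0.9  -1.4 103.7] turn 0.08
key wrist 0.92 n 2673 mid [0.5948 0.0985] len 0.0691 axis [-0.153  0.988] ztop 0.1038
pos [0.596  0.0975 0.3505] yaz 9.41 tilt [ 2.6e-03  9.0e-04 -1.0e+00] d tool mm [  0.5  -1.2 103.5] turn 0.11
2689 [[0.5845 0.0645 0.0952]
 [0.6054 0.1328 0.1038]
 [0.5946 0.1012 0.1004]] ((595.0210571289062, 98.53825378417969), (11.88037395477295, 69.14923858642578), 9.000450134277344)
```

View pics/w2.png

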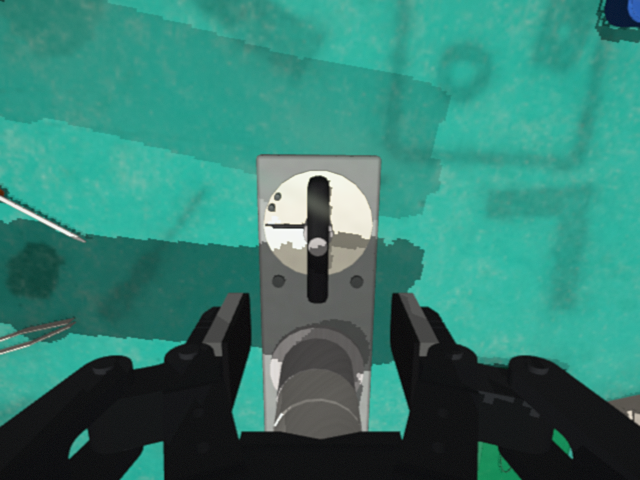

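```bash
python3 -m pendant '[[0.05,0.0008,-0.001,0.02,0.3],[0.05,0,0,0.03,0],[0.05,0,0,0.025,0],[0.05,0,0,0.015,0],[0.05,0,0,0.01,0],[0.05,0,0,0.0035,0],[0.05,0,0,0,0],[0.05,0,0,0,0],[0.05,0,0,0,0]]' 60
python3 -c "
from h import *
go(.595,.0983,.092,9.1); o=bot.get_obs(); print(o['torque'],o['contact_force'])"
```

```text
t: 36.58
eef_pos: [0.5949, 0.0984, 0.2468]
tool_rot: [0.001, 0.649, 0.761, 0.001]
contact_force: [-0.1, -0.9, 0.2]
gripper_width: 0.584
grasp_force: 0.0
pos [0.5949 0.0984 0.2468] yaz 9.13 tilt [ 2.2e-03  7.0e-04 -1.0e+00] d tool mm [-0.1  0.  -0.2] turn 0.03
[-0.01847007  0.01470932 -0.00640204] [-0.07167846 -0.91877909  0.2042378 ]
```

```bash
python3 -m pendant '[[0.03,0,0,0,0],[0.015,0,0,0,0],[0.004,0,0,0,0],[0.004,0,0,0,0],[0.004,0,0,0,0],[0.004,0,0,0,0],[0.004,0,0,0,0]]' 60
python3 -c "
from h import *
go(.595,.0983,.092,9.1); o=bot.get_obs(); print(o['torque'],o['contact_force'],o['q'][6])"
```

```text
t: 37.17
eef_pos: [0.5949, 0.0986, 0.2463]
tool_rot: [0.001, 0.648, 0.761, 0.001]
contact_force: [-0.9, 0.5, 6.1]
gripper_width: 0.159
grasp_force: 58.6
pos [0.5949 0.0986 0.2463] yaz 9.15 tilt [ 1.9e-03  6.0e-04 -1.0e+00] d tool mm [-0.3  0.  -0.7] turn 0.05
[ 0.11804762 -0.13886785 -0.0391636 ] [-0.86848683  0.52053981  6.13408607] 0.2621613277512173
```

```bash
python3 -m pendant '[[0.004,0,0,0,2],[0.004,0,0,0,3],[0.004,0,0,0,3],[0.004,0,0,0,3],[0.004,0,0,0,3],[0.004,0,0,0,3],[0.004,0,0,0,3],[0.004,0,0,0,2],[0.004,0,0,0,0],[0.004,0,0,0,0]]'
python3 -c "
from h import *
go(.595,.0983,.092,9.1); o=bot.get_obs(); print(o['torque'],o['contact_force'],o['q'][6])"
```

```text
t: 38.0
eef_pos: [0.5949, 0.0987, 0.2463]
tool_rot: [0.0, 0.782, 0.624, 0.001]
contact_force: [-0.8, 0.8, 6.1]
gripper_width: 0.158
grasp_force: 58.8
pos [0.5949 0.0987 0.2463] yaz -12.8 tilt [ 1.7e-03  2.0e-04 -1.0e+00] d tool mm [-0.3  0.2 -0.7] turn -21.9
[ 0.07494461 -0.01615561  0.31705694] [-0.84145182  0.77074976  6.08142556] -0.043820793346347274
```

```bash
python3 -m pendant '[[0.004,0,0,0,2],[0.004,0,0,0,2],[0.004,0,0,0,1.5],[0.004,0,0,0,0],[0.004,0,0,0,0],[0.004,0,0,0,0]]'
python3 -c "
from h import *
o=bot.get_obs(); print(o['torque']); go(.595,.0983,.092,9.1)
p,d=bot.read_camera('wrist'); cv2.imwrite('pics/w3.png',p); p,d=bot.read_camera('scene'); keys('scene',d);"
```

```text
t: 38.5
eef_pos: [0.5949, 0.0986, 0.2463]
tool_rot: [0.0, 0.81, 0.586, 0.001]
contact_force: [-0.2, 0.6, 6.8]
gripper_width: 0.157
grasp_force: 58.7
[ 0.07856469 -0.00163443  0.4099878 ]
pos [0.5949 0.0986 0.2463] yaz -18.28 tilt [ 1.8e-03  3.0e-04 -1.0e+00] d tool mm [-0.3  0.2 -0.7] turn -27.38
key scene 0.68 n 273 mid [ 0.6329 -0.162 ] len 0.0675 axis [-0.146  0.989] ztop 0.1028
key scene 0.61 n 88 mid [0.5913 0.0829] len 0.0445 axis [0.311 0.95 ] ztop 0.1026
```

View pics/w3.png

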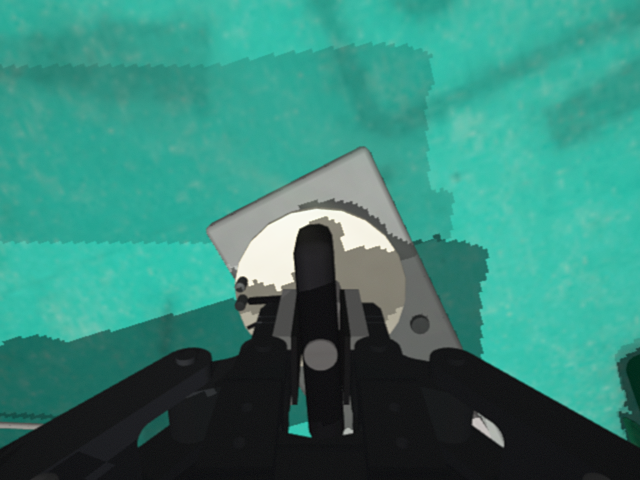

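The pointer (tip about (250,300)) is on the first stud (241,302) and short of the second (241,283). The torque change of about 0.45 N·m agrees with that, so I'll hold here.

```bash
H='x'; python3 -m pendant '[[0.004,0,0,0,0],[0.004,0,0,0,0],[0.004,0,0,0,0],[0.004,0,0,0,0],[0.004,0,0,0,0],[0.004,0,0,0,0],[0.004,0,0,0,0],[0.004,0,0,0,0],[0.004,0,0,0,0],[0.004,0,0,0,0],[0.004,0,0,0,0],[0.004,0,0,0,0]]'
python3 -m pendant '[[0.004,0,0,0,0],[0.004,0,0,0,0],[0.004,0,0,0,0],[0.004,0,0,0,0],[0.004,0,0,0,0],[0.004,0,0,0,0],[0.004,0,0,0,0],[0.004,0,0,0,0],[0.004,0,0,0,0],[0.004,0,0,0,0],[0.004,0,0,0,0],[0.004,0,0,0,0]]'
python3 -m pendant '[[0.004,0,0,0,0],[0.004,0,0,0,0],[0.004,0,0,0,-2],[0.004,0,0,0,-4],[0.004,0,0,0,-5],[0.004,0,0,0,-5],[0.004,0,0,0,-5],[0.004,0,0,0,-4.4],[0.004,0,0,0,-2],[0.004,0,0,0,0],[0.004,0,0,0,0],[0.004,0,0,0,0]]'
python3 -c "
from h import *
o=bot.get_obs(); print(o['torque']); go(.595,.0983,.092,9.1)"
```

```text
t: 39.65
eef_pos: [0.5949, 0.0986, 0.2463]
tool_rot: [0.0, 0.81, 0.586, 0.001]
contact_force: [0.2, 0.2, 6.3]
gripper_width: 0.154
grasp_force: 58.7
t: 40.65
eef_pos: [0.5949, 0.0986, 0.2463]
tool_rot: [0.0, 0.81, 0.586, 0.001]
contact_force: [-0.1, 1.1, 6.2]
gripper_width: 0.161
grasp_force: 58.7
t: 41.65
eef_pos: [0.5949, 0.0985, 0.2463]
tool_rot: [0.0, 0.649, 0.76, 0.001]
contact_force: [0.9, 0.4, 6.8]
gripper_width: 0.158
grasp_force: 58.8
[ 0.14520699 -0.07520541  0.02088759]
pos [0.5949 0.0985 0.2463] yaz 9.01 tilt [ 1.9e-03  8.0e-04 -1.0e+00] d tool mm [-0.3  0.  -0.7] turn -0.09
```

```bash
python3 -m pendant '[[0.015,0,0,0,0],[0.03,0,0,0,0],[0.045,0,0,0,0],[0.05,0,0,-0.005,0],[0.05,0,0,-0.02,0],[0.05,0,0,-0.035,0],[0.05,0,0,-0.035,0],[0.05,0,0,-0.035,0],[0.05,0,0,-0.035,0],[0.05,0,0,-0.02,0],[0.05,0,0,0,0],[0.05,0,0,0,0]]'
python3 - <<'E'
from h import *
p,d=bot.read_camera("wrist"); keys("wrist",d); cv2.imwrite('pics/w4.png',p)
p,d=bot.read_camera("scene"); cap("scene",d)
go(.637,-.1593,.092,9.1)
E
```

```text
t: 42.65
eef_pos: [0.5942, 0.0983, 0.4314]
tool_rot: [0.0, 0.649, 0.761, 0.001]
contact_force: [-0.1, -0.2, 0.3]
gripper_width: 0.591
grasp_force: 0.0
key wrist 0.78 n 1553 mid [0.5933 0.0978] len 0.0693 axis [-0.155  0.988] ztop 0.1017
cap scene 0.57 ztop 0.1981 circ [ 0.6156 -0.0338  0.0086] mid [ 0.6168 -0.0338] 87
pos [0.5937 0.0986 0.4288] yaz 9.04 tilt [-2.9e-03 -9.0e-04 -1.0e+00] d tool mm [-261.4    2.7  181.9] turn -0.06
```

View pics/w4.png

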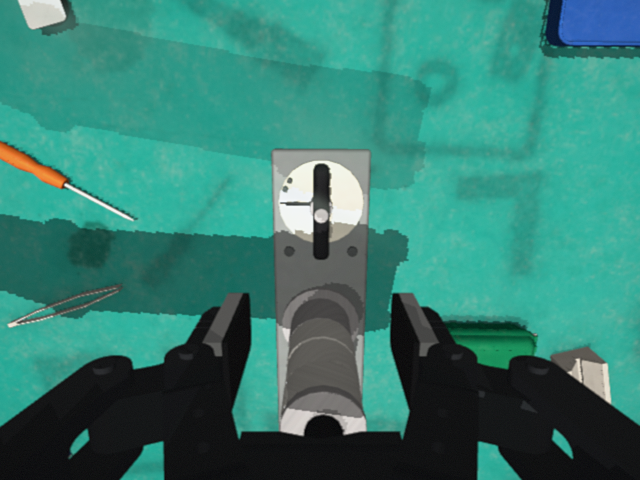

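The left key is back at rest: the pointer is at (295,203) and the studs and dial have not moved. On to the right key.

```bash
python3 -m pendant '[[0.05,-0.015,0,0,0],[0.05,-0.025,0,0,0],[0.05,-0.025,0,0,0],[0.05,-0.025,0,0,0],[0.05,-0.025,0,0,0],[0.05,-0.025,0,0,0],[0.05,-0.025,0,0,0],[0.05,-0.025,0,0,0],[0.05,-0.025,0,0,0],[0.05,-0.025,0,0,0],[0.05,-0.0214,0.002,0,0],[0.05,0,0,0,0]]'
python3 -m pendant '[[0.05,0,0,0.02,0],[0.05,0,0,0.03,0],[0.05,0,0,0.03,0],[0.05,0,0,0,0],[0.05,0,0,0,0],[0.05,0,0,0,0]]'
python3 - <<'E'
from h import *
p,d=bot.read_camera("wrist"); cv2.imwrite("pics/w5.png",p); keys("wrist",d); go(.637,-.1593,.092,9.1)
P=cloud("wrist",np.ones(d.shape,bool),d); q=P[(abs(P[:,2]-.101)<.006)&(np.hypot(P[:,0]-.637,P[:,1]+.159)<.05)]
print(len(q),np.round([q.min(0),q.max(0),np.median(q,0)],4), cv2.minAreaRect((q[:,:2]*1000).astype(np.float32)))
E
```

```text
t: 43.85
eef_pos: [0.6365, -0.1647, 0.4293]
tool_rot: [0.0, 0.652, 0.758, -0.002]
contact_force: [-1.2, -1.1, -0.1]
gripper_width: 0.584
grasp_force: 0.0
t: 44.35
eef_pos: [0.6378, -0.1594, 0.3514]
tool_rot: [0.0, 0.649, 0.761, 0.0]
contact_force: [-0.4, -0.5, -0.3]
gripper_width: 0.582
grasp_force: 0.0
key wrist 0.78 n 2673 mid [ 0.6358 -0.159 ] len 0.069 axis [-0.153  0.988] ztop 0.1047
pos [ 0.638  -0.1597  0.3524] yaz 9.04 tilt [ 2.9e-03 -6.0e-04 -1.0e+00] d tool mm [  0.6  -1.2 105.4] turn -0.06
2665 [[ 0.6254 -0.1932  0.0952]
 [ 0.6465 -0.1247  0.1047]
 [ 0.6354 -0.1567  0.1016]] ((635.7933959960938, -158.9861297607422), (11.907675743103027, 68.94515991210938), 8.80812931060791)
```

View pics/w5.png

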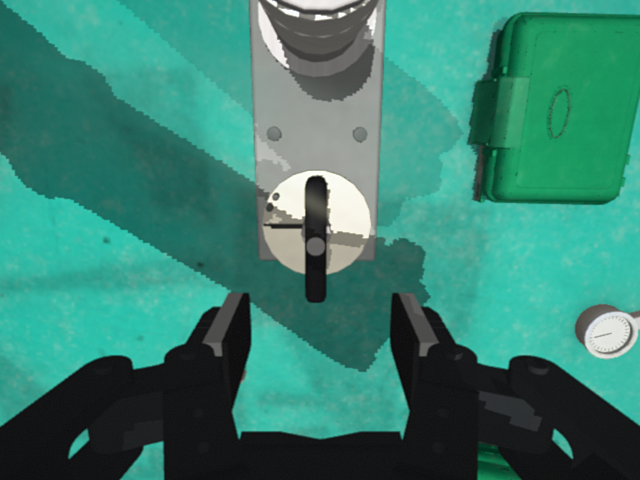

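The right key is at (316,240). Its pointer is at (285,226) and the studs are at (270,207) and (277,196), so it is at rest. Descending now.

```bash
python3 -m pendant '[[0.05,0.0007,-0.002,0.02,0],[0.05,0,0,0.03,0],[0.05,0,0,0.025,0],[0.05,0,0,0.015,0],[0.05,0,0,0.01,0],[0.05,0,0,0.005,0],[0.05,0,0,0,0],[0.05,0,0,0,0],[0.05,0,0,0,0]]' 60
python3 -c "
from h import *
go(.6362,-.1592,.092,9.0); o=bot.get_obs(); print(o['torque'],o['contact_force'])"
```

```text
t: 45.2
eef_pos: [0.6359, -0.1593, 0.2468]
tool_rot: [0.001, 0.649, 0.761, 0.001]
contact_force: [-0.2, -0.4, -0.4]
gripper_width: 0.587
grasp_force: 0.0
pos [ 0.6359 -0.1593  0.2468] yaz 9.04 tilt [ 2.3e-03 -4.0e-04 -1.0e+00] d tool mm [ 0.1  0.4 -0.2] turn 0.04
[-0.01280647  0.01325376  0.02280602] [-0.23055374 -0.43886205 -0.38813016]
```

```bash
python3 -m pendant '[[0.03,0,0,0,0],[0.015,0,0,0,0],[0.004,0,0,0,0],[0.004,0,0,0,0],[0.004,0,0,0,0],[0.004,0,0,0,0],[0.004,0,0,0,0]]' 60
python3 -c "
from h import *
o=bot.get_obs(); print(o['torque'],o['contact_force'],o['q'][6])"
python3 -m pendant '[[0.004,0,0,0,2],[0.004,0,0,0,3],[0.004,0,0,0,3],[0.004,0,0,0,3],[0.004,0,0,0,3],[0.004,0,0,0,3],[0.004,0,0,0,3],[0.004,0,0,0,2],[0.004,0,0,0,0],[0.004,0,0,0,0]]'
python3 -c "
from h import *
go(.6362,-.1592,.092,9.1); o=bot.get_obs(); print(o['torque'],o['contact_force'],o['q'][6])"
```

```text
t: 45.78
eef_pos: [0.6352, -0.1592, 0.2463]
tool_rot: [0.0, 0.649, 0.761, 0.0]
contact_force: [-2.5, 0.7, 5.3]
gripper_width: 0.155
grasp_force: 58.6
[0.18838596 0.53048612 0.01447059] [-2.46767219  0.66679371  5.34790882] 0.6980339411130548
t: 46.62
eef_pos: [0.635, -0.1592, 0.2463]
tool_rot: [-0.0, 0.782, 0.623, -0.0]
contact_force: [-3.2, 0.4, 6.7]
gripper_width: 0.157
grasp_force: 58.8
pos [ 0.635  -0.1592  0.2463] yaz -12.92 tilt [-5.e-04  1.e-04 -1.e+00] d tool mm [ 0.2  1.1 -0.7] turn -22.02
[0.14253564 0.77019218 0.31185762] [-3.19095535  0.40657249  6.65264902] 0.38693538654839527
```

```bash
python3 -m pendant '[[0.004,0,0,0,2],[0.004,0,0,0,2],[0.004,0,0,0,1.7],[0.004,0,0,0,0],[0.004,0,0,0,0],[0.004,0,0,0,0]]'
python3 -c "
from h import *
o=bot.get_obs(); print(o['torque']); go(.6362,-.1592,.092,9.1)
p,d=bot.read_camera('wrist'); cv2.imwrite('pics/w6.png',p)"
```

```text
t: 47.12
eef_pos: [0.635, -0.1591, 0.2463]
tool_rot: [-0.0, 0.812, 0.584, -0.0]
contact_force: [-3.7, 0.9, 6.4]
gripper_width: 0.159
grasp_force: 58.8
[0.13176152 0.86050674 0.44325763]
pos [ 0.635  -0.1591  0.2463] yaz -18.6 tilt [-7.e-04  4.e-04 -1.e+00] d tool mm [ 0.3  1.2 -0.7] turn -27.7
```

View pics/w6.png

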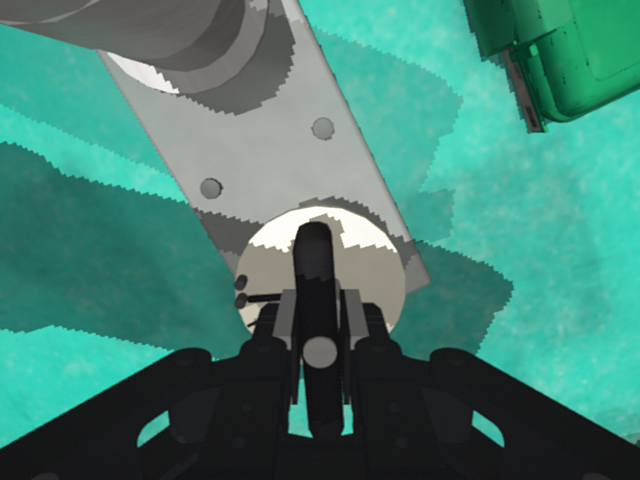

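The right pointer (tip about (250,298)) is on the first stud (240,300), with the second stud at (241,282). I'll hold here, then unwind and release.

```bash
python3 -m pendant '[[0.004,0,0,0,0],[0.004,0,0,0,0],[0.004,0,0,0,0],[0.004,0,0,0,0],[0.004,0,0,0,0],[0.004,0,0,0,0],[0.004,0,0,0,0],[0.004,0,0,0,0],[0.004,0,0,0,0],[0.004,0,0,0,0],[0.004,0,0,0,0],[0.004,0,0,0,0]]'
python3 -m pendant '[[0.004,0,0,0,0],[0.004,0,0,0,0],[0.004,0,0,0,0],[0.004,0,0,0,0],[0.004,0,0,0,0],[0.004,0,0,0,0],[0.004,0,0,0,0],[0.004,0,0,0,0],[0.004,0,0,0,0],[0.004,0,0,0,0],[0.004,0,0,0,0],[0.004,0,0,0,0]]'
python3 -m pendant '[[0.004,0,0,0,0],[0.004,0,0,0,0],[0.004,0,0,0,-2],[0.004,0,0,0,-4],[0.004,0,0,0,-5],[0.004,0,0,0,-5],[0.004,0,0,0,-5],[0.004,0,0,0,-4.7],[0.004,0,0,0,-2],[0.004,0,0,0,0],[0.004,0,0,0,0],[0.004,0,0,0,0]]'
python3 -m pendant '[[0.015,0,0,0,0],[0.03,0,0,0,0],[0.045,0,0,0,0],[0.05,0,0,-0.005,0],[0.05,0,0,-0.02,0],[0.05,0,0,-0.035,0],[0.05,0,0,-0.035,0],[0.05,0,0,-0.035,0],[0.05,0,0,-0.035,0],[0.05,0,0,-0.02,0],[0.05,0,0,0,0],[0.05,0,0,0,0]]'
python3 - <<'E'
from h import *
p,d=bot.read_camera("wrist"); keys("wrist",d); cv2.imwrite('pics/w7.png',p)
for c in("scene","side"):
    p,d=bot.read_camera(c); cap(c,d); cups(c,d); keys(c,d)
E
```

```text
t: 48.17
eef_pos: [0.635, -0.1592, 0.2463]
tool_rot: [-0.0, 0.812, 0.584, -0.0]
contact_force: [-3.8, 0.7, 7.0]
gripper_width: 0.156
grasp_force: 58.8
t: 49.17
eef_pos: [0.635, -0.1592, 0.2463]
tool_rot: [-0.0, 0.812, 0.584, -0.0]
contact_force: [-3.3, 0.2, 6.9]
gripper_width: 0.156
grasp_force: 58.8
t: 50.17
eef_pos: [0.6352, -0.1592, 0.2463]
tool_rot: [0.0, 0.65, 0.76, 0.0]
contact_force: [-2.7, 0.4, 6.9]
gripper_width: 0.154
grasp_force: 58.9
t: 51.17
eef_pos: [0.6354, -0.1592, 0.4319]
tool_rot: [0.001, 0.649, 0.761, 0.001]
contact_force: [0.2, 0.4, -0.5]
gripper_width: 0.584
grasp_force: 0.0
key wrist 0.81 n 1522 mid [ 0.6331 -0.1579] len 0.0691 axis [-0.148  0.989] ztop 0.1013
cap scene 0.86 ztop 0.1986 circ [ 0.616  -0.0328  0.0088] mid [ 0.6164 -0.0311] 89
cup scene 0.74 n 354 76 ztop 0.1559 circ [ 0.6177 -0.0325  0.0285] mid [ 0.6111 -0.0423]
cup scene 0.73 n 319 58 ztop 0.1242 circ [ 0.6182 -0.0328  0.0291] mid [ 0.6108 -0.0441]
cup scene 0.62 n 323 32 ztop 0.095 circ [ 0.6169 -0.0329  0.0286] mid [ 0.6043 -0.0399]
key scene 0.95 n 276 mid [ 0.6328 -0.1608] len 0.0696 axis [-0.162  0.987] ztop 0.1038
key scene 0.85 n 189 mid [0.5934 0.0952] len 0.0702 axis [-0.153  0.988] ztop 0.1037
cap side 0.71 ztop 0.1999 circ [ 0.6149 -0.0303  0.0086] mid [ 0.6155 -0.0303] 40
cup side 0.62 n 230 44 ztop 0.1571 circ [ 0.6165 -0.0291  0.0293] mid [ 0.6095 -0.0459]
cup side 0.62 n 217 40 ztop 0.1243 circ [ 0.6154 -0.0311  0.0282] mid [ 0.6051 -0.0453]
cup side 0.52 n 222 32 ztop 0.0947 circ [ 0.6134 -0.0309  0.0273] mid [ 0.6044 -0.0442]
key side 0.7 n 155 mid [ 0.6304 -0.159 ] len 0.0714 axis [-0.144  0.99 ] ztop 0.1045
key side 0.59 n 104 mid [0.591  0.0953] len 0.0708 axis [-0.165  0.986] ztop 0.1043
```

View pics/w7.png

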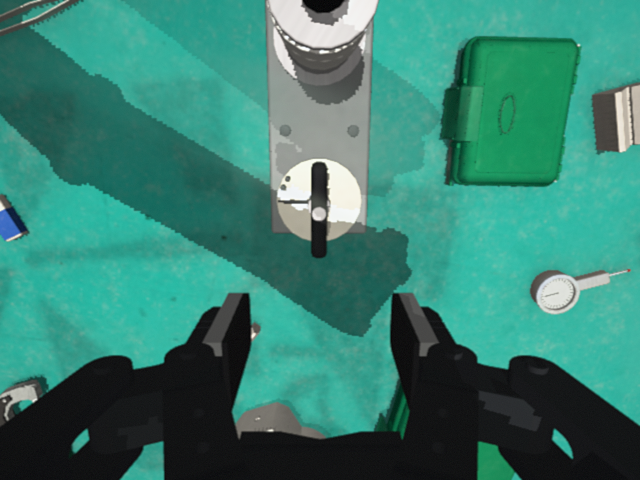

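The right key is back at rest, with its pointer at (293,201) and the dial unmoved. The stack and cap are home, and the gripper is clear of everything.

```bash
python3 -c "
from station import bot
print(bot.hand_in())"
```

```text
the job is handed in; nothing more can be done
None
```

I handed the job in at about 51 s on the robot's clock. All three cups present are nested in the seat with the cap home on top, and the left key and then the right were each held on the first stud for over 2 s. Both keys sprang back with no visible turn of the screws or dials, and the small tools were not touched; the hand-in returned no verdict.

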